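# Stopper the open medicine bottle

### The arm

A 6-joint arm with a two-finger parallel gripper is mounted at the origin on the work surface. World frame = base frame: x ahead of the robot, y to its left, z up, the work surface at z = 0. Lengths are in mm, angles in rad, forces in N, time in s.
With the tool pointing down it reaches from about 275 to 750 mm from the base axis. Payload 10.2 kg.
Tool frame: the origin (TCP) lies at the very end of the fingers, on their centre line; the grasp point (between the pads) lies 19 mm behind it (ctrl.hold_point_z is the distance from the TCP to the grasp point, in mm); z points along the fingers, y is the direction in which the jaws open and shut (so a half turn about z gives the same grasp; the last joint's range is limited). The gripper opens to 85 mm and grips with 20 to 120 N. Pads are 22 mm wide; open, the fingers measure 114 mm over their backs; the gripper's body (76 mm by 85 mm) begins 54 mm behind the grasp point. The pads swing forward as they close: fully open they stand 13 mm farther back than shut.
Start: joints at [1.113, 0.313, 1.498, -0, 1.331, -0.223], TCP at [122.153, 510.597, 231.294] pointing down, gripper open.
Joint ranges: [-2.94, 2.94], [-0.97, 2.17], [0.19, 2.56], [-1.23, 4.37], [0.02, 3.11], [-2.88, 2.88]. Speed limits (rad/s): [2.39, 2.39, 3.01, 3.14, 3.14, 3.14].

### API

Orientations are given as a unit quaternion [w, x, y, z].
In Python, from rig import readout, cams, workorder, spotter, ctrl gives the robot as it stands.
- The arm moves only by the tool step_arm, never from a script. Its argument "plan" is text: rows parted by semicolons, each of 5 numbers parted by spaces: the shift along the tool's x, y, z in cm, then the turn about the tool's z in degrees, then the opening in per cent of the stroke, from 0 (shut) to 100 (fully open). In form: x y z twist gripper; .... A call has 1 to 10 rows; each row is the pose to reach, as a shift and turn from the pose commanded when the call began, along the tool's axes at that moment; what a row does not reach only later rows make up. A row lasts 1/10 s, in which the tool goes at most 50 mm and 8.59 degrees, less where a joint would pass 70% of its speed; a pose out of reach is approached as far as the arm can. A call with a gripper value outside its range is refused whole. The fingers move at their own pace and stop on an object; "grip_force" is the grip in N (left out, the last holds). Time passes only in rows, so rows that repeat a pose let the fingers close. It gives the time, the measured TCP pose, the force and the opening at its end, in the units of the state.
- readout.sense(): the state, without advancing time (a new reading comes with each control period).
- cams.capture(name): name is "side" or "top" or "wrist"; returns (picture, depth): 384x512x3 uint8, red, green, blue; 384x512 float32, mm along the optical axis (not along the pixel's ray), 0 where there is no reading.
- cams.camera_info(name): a dict with "vfov" (degrees; the focal length in pixels is half the picture's height over the tangent of half this angle, whatever the lens; pixels are square), "cx", "cy" (the principal point, pixels), "rvec" (rotation vector, rad) and "tvec" (3), from world to camera coordinates, as OpenCV has them. Camera axes: x right, y down, z forward; pixel columns grow to the right and rows downward; lengths in mm; the calibration is good to about 2 mm. A picture is of the moment at which its call begins: read the wrist's pose just before it. camera_info takes no time and is no camera call; for the wrist camera it gives the pose at the moment of the call.
- workorder.finish_job(): hands the job in, once; it reports no verdict.
Trained networks look in the newest picture that a camera, given by its name, has taken for a name from the list of things; names that differ only in an ending like _2 or _b are one class to them, and where a whole thing is asked for, a point or a joint stands for the part that bears it (a point fixed in the world has none). Each returns a list of dicts, best first, with "conf" (0 to 1); they miss things now and then, are a little off and sometimes report something else, mostly with a low value. They report only what shows in the picture. A call takes as long as a camera call.
- spotter.regions_of(camera, target): "pixels" (384x512 bool, what is visible of it) and "extent" ([centre column, centre row, width, height] in pixels, round what is visible of it).
The state is a dict: "time_s": time; "joints": joint angles; "dq": joint speeds; "tau": joint torques, N m; "eef_pos": TCP position; "ee_rot": TCP orientation; "force": force on the tool from outside, world axes, zero at the start; "wrist_torque": the same for the moment, N m; "grip_width": opening from 0.0 (shut) to 1.0 (fully open).
Only numpy, scipy, OpenCV 4.12 (cv2) and the standard library are available. Lean on these libraries where they do the work, as an engineer would, in place of code of your own. Each camera call takes 0.05 s, during which the arm holds its last target. There are 200 camera calls.

### The job

One of the three amber bottles in the metal carrier is still open. Take the stopper that fits it, the smaller of the two in the white stand, and lower it upright into the neck until its flange rests all round on the rim, then let go; do not let it drop into place. Keep the bottles standing in their carrier, and leave the bigger stopper and everything else on the table where it is.

Things in the scene. Friction and masses are not known exactly. Their poses are not given: they have to be found in the camera images.
- small_stopper: Grey rubber stopper that fits, hanging plug-down by its flange in either hole of the stand. Upwards: tapered plug 24 mm long, 17 mm across at the tip, 22.4 mm under the flange; round flange 40 mm across, 6 mm thick; round grip knob 24 mm across, 22 mm tall. About 30 g. Origin at the centre of the plug's tip, z along its axis to the knob.
- large_stopper: The wrong stopper: same shape and heights, but plug 26.8 to 29.2 mm across (too big for the neck), flange 50 mm, knob 30 mm across. In the other hole of the stand. Origin at the tip of its plug.
- stand: White plastic block fixed to the table, 75 x 190 mm (its x, y), 38 mm tall, with two 31 mm holes right through, on its y axis 50 mm either side of the centre. Origin at the centre of its underside, z up.
- open_bottle: The open bottle: amber glass bottle, 64 mm across and 130 mm tall to its rim, paper label; shoulder from 72 mm up, neck above 95 mm is 35 to 38 mm across outside; 0.3 kg; origin at the centre of its underside, z up. Its neck has a straight bore 26 mm across and 35 mm deep. It stands loose in one of the carrier's three cells.
- open_bottle_rim (a point): Centre of the open bottle's mouth, level with the rim, 130 mm above the bottle's underside; z along the bottle's axis.
- closed_bottle_a: A bottle already closed: amber glass bottle, 64 mm across and 130 mm tall to its rim, paper label; shoulder from 72 mm up, neck above 95 mm is 35 to 38 mm across outside; 0.3 kg; origin at the centre of its underside, z up. A stopper like the small one is fast in its neck, flange and knob reaching to 158 mm.
- closed_bottle_b: The other closed bottle, the same as closed_bottle_a.
- carrier: Bare aluminium open tray fixed to the table, 95 x 330 mm (its x, y), walls 30 mm tall, floor 4 mm thick, two cross walls making a row of three cells along its y axis with centres at -109, 0 and +109 mm; a bottle stands in each with some play. Origin at the centre of its underside, z up.
- scanner: Hand-held code scanner lying on its side, 190 mm long, 30 mm tall; bystander.
- pen: Yellow pen lying on the table, 140 mm long; bystander.
- carton: White carton, 50 x 90 x 35 mm; bystander.
- pill_jar: White screw-top jar, 48 mm across, 70 mm tall; bystander.
- tape: Roll of clear tape lying flat, 60 mm across, 19 mm tall; bystander.
- dish: Small steel bowl, 90 mm across, 30 mm tall; bystander.

How it is judged:
By the outcome, as a careful person would: the job done as asked, in the order asked, and still so for the second after the job is handed in, with the robot touching nothing.
It also fails if it takes over 45 s, if anything falls off the work surface, if the arm or the gripper's body presses on something with over 40 N, if the wrist force passes 120 N, or if a joint passes its speed limit or range.

## Working session

There is one attempt and no reset: what is moved stays moved. The work goes in short steps, Python scripts to look and compute and a tool call to move; the robot and the scene stay as the last step left them, time stands still between calls to the robot, and variables do not carry over. Pictures are saved under pics/ and viewed, about 8 in all and at most 12, crops included, and the job is handed in when it is done.

Besides the shell and the picture viewer there is one more tool, called after "Emit:" as name(argument=value, ...) on one line, values as JSON. step_arm: Moves the arm, as the interface text tells. Its arguments: {"type":"object","properties":{"plan":{"type":"string"},"grip_force":{"type":"number"}},"required":["plan"]}

```bash
mkdir -p pics; ls
cat > h.py <<'E'
import numpy as np, cv2
from rig import readout, cams, workorder, spotter, ctrl
def cal(n):
    i=cams.camera_info(n); f=192/np.tan(np.radians(i["vfov"])/2)
    R=cv2.Rodrigues(np.array(i["rvec"],float))[0]; return f,i["cx"],i["cy"],R,np.array(i["tvec"],float).ravel()
def cloud(d,c):
    f,cx,cy,R,t=c; v,u=np.mgrid[:d.shape[0],:d.shape[1]]
    P=np.stack([(u-cx)/f*d,(v-cy)/f*d,d],-1); return (P-t)@R   # world
def proj(p,c):
    f,cx,cy,R,t=c; q=R@np.array(p,float)+t; return f*q[0]/q[2]+cx,f*q[1]/q[2]+cy
def onplane(u,v,z,c):
    f,cx,cy,R,t=c; o=-R.T@t; r=R.T@np.array([(u-cx)/f,(v-cy)/f,1]); return o+r*(z-o[2])/r[2]
def save(n,im): cv2.imwrite("pics/"+n,im[...,::-1])
E
python3 - <<'E'
from h import *
print(readout.sense())
ims=[]
for n in ["top","side"]:
    c=cal(n); im,d=cams.capture(n); np.savez(n+".npz",im=im,d=d); save(n+".png",im); W=cloud(d,c)
    print(n,c[0],(-c[3].T@c[4]).round(), c[3].round(2).tolist())
    for t in ["small_stopper","large_stopper","stand","open_bottle","open_bottle_rim","closed_bottle_a","carrier"]:
        for r in spotter.regions_of(n,t)[:3]:
            m=r["pixels"]&(d>0); print(t,round(r["conf"],2),np.round(r["extent"]),np.median(W[m],0).round() if m.any() else None, np.percentile(W[m][:,2],[2,98]).round() if m.any() else '')
E
```

```text
pics
{'time_s': 0.0, 'joints': array([ 1.11260356e+00,  3.13434743e-01,  1.49846333e+00,  7.35848561e-06,
        1.33098628e+00, -2.23408906e-01]), 'dq': array([-0.00134064, -0.00089154, -0.00026579, -0.00086429,  0.00016705,
        0.00086938]), 'tau': array([ 1.05928015e-03, -4.12264431e+01, -2.59746766e+01, -4.32758247e-05,
        4.14809081e-03, -9.70324834e-06]), 'eef_pos': array([122.02723578, 510.35058808, 230.73300064]), 'ee_rot': array([-2.19238703e-04,  1.17123336e-01,  9.93117167e-01, -6.07512866e-04]), 'force': array([7.08672426e-01, 3.70580266e-01, 5.32951582e-04]), 'wrist_torque': array([-0.04751567, -0.04916105, -0.03314237]), 'grip_width': 1.0016141569638028}
top 359.3837212189737 [430. -16. 969.] [[0.01, -1.0, 0.01], [-0.98, -0.01, -0.19], [0.19, -0.01, -0.98]]
small_stopper 0.67 [161. 203.  16.  14.] [569. 219.  46.] [39. 68.]
small_stopper 0.64 [200. 134.  67.  47.] [765. 141.  27.] [ 7. 32.]
large_stopper 0.84 [197. 204.  16.  19.] [564. 121.  46.] [41. 68.]
stand 0.78 [180. 205.  72.  37.] [565. 175.  38.] [ 6. 41.]
open_bottle 0.7 [326. 209.  32.  27.] [ 551.
[... 681 characters left out ...]
[37. 65.]
large_stopper 0.84 [224. 272.  26.  25.] [560. 134.  45.] [38. 65.]
stand 0.94 [207. 308.  87. 101.] [554. 202.  35.] [ 2. 38.]
open_bottle 0.6 [278. 169.  26.  54.] [ 562. -190.   96.] [ 20. 132.]
open_bottle 0.32 [179. 201.  16.  30.] [755. -52.  40.] [ 0. 68.]
open_bottle_rim 0.69 [200. 317.  28.  21.] [565. 232.  43.] [36. 65.]
open_bottle_rim 0.58 [276. 171.  26.  50.] [ 563. -190.   95.] [  3. 132.]
open_bottle_rim 0.24 [339. 265.  19.  50.] [366. -11.   8.] [-3. 12.]
closed_bottle_a 0.85 [281. 197.  29.  70.] [511. -84.  76.] [  6. 159.]
closed_bottle_a 0.67 [283. 144.  20.  50.] [ 568. -291.  113.] [ 34. 159.]
carrier 0.77 [277. 199.  42.  88.] [ 534. -105.   10.] [-4. 77.]
```

Run:
```python
from h import *
T=np.load("top.npz"); S=np.load("side.npz")
a=cv2.resize(T["im"][90:300,100:420],None,fx=2.5,fy=2.5,interpolation=3)[:, :800]
save("a.png",a); save("b.png",cv2.resize(S["im"][100:380,130:350],None,fx=2.1,fy=2.1,interpolation=3))
for n,D in(("top",T),("side",S)):
    W=cloud(D["d"],cal(n)); ok=D["d"]>0
    for nm,xy,z0,z1 in [("small knob",(568,222),58,75),("small flange",(568,222),40,50),("large knob",(562,125),58,75),("large flange",(562,125),40,50),("openrim",(548,-199),120,140),("cl a",(512,-92),150,170),("cl b",(571,-292),150,170)]:
        m=ok&(np.hypot(W[...,0]-xy[0],W[...,1]-xy[1])<40)&(W[...,2]>z0)&(W[...,2]<z1)
        p=W[m]; print(n,nm,m.sum(),p.mean(0).round(1) if len(p) else '',((p.min(0)+p.max(0))/2).round(1),np.ptp(p,0).round(1))
```

```text
top small knob 73 [571.2 222.   65.1] [571.2 222.4  64.2] [21.9 22.  10.7]
top small flange 147 [569.8 217.5  42.9] [571.1 217.6  44.3] [71.2 71.1  8.4]
top large knob 110 [566.6 122.6  65.6] [567.5 122.6  64. ] [28.4 28.1 10. ]
top large flange 202 [564.3 121.4  43.2] [565.1 125.9  44.4] [68.7 75.8  8.8]
top openrim 139 [ 557.7 -208.3  132.2] [ 557.5 -207.8  128.7] [36.9 36.  17.3]
top cl a 91 [ 518.6 -102.9  161.2] [ 519.4 -103.4  157.5] [22.9 23.8 14.9]
top cl b 101 [ 578.1 -303.1  160.6] [ 578.3 -303.6  157.4] [23.7 23.4 14.3]
side small knob 158 [568.3 226.7  63.3] [568.6 225.1  62.3] [22.9 24.7  8.2]
side small flange 215 [565.7 230.9  42.5] [569.3 225.7  44.8] [38.8 38.7  9.5]
side large knob 179 [563.5 127.   63.1] [563.9 125.6  62. ] [29.1 30.   7.8]
side large flange 243 [560.6 132.9  42.4] [564.6 125.5  45. ] [49.4 47.   9.9]
side openrim 140 [ 553.4 -204.3  127.9] [ 554.  -206.3  126.6] [37.1 40.4 12.8]
side cl a 92 [515.3 -97.8 157.1] [ 516.2 -100.8  155.3] [22.4 24.8 10.6]
side cl b 56 [ 574.6 -298.1  156.7] [ 575.5 -300.5  155.6] [21.9 24.  10.3]
```

View pics/a.png

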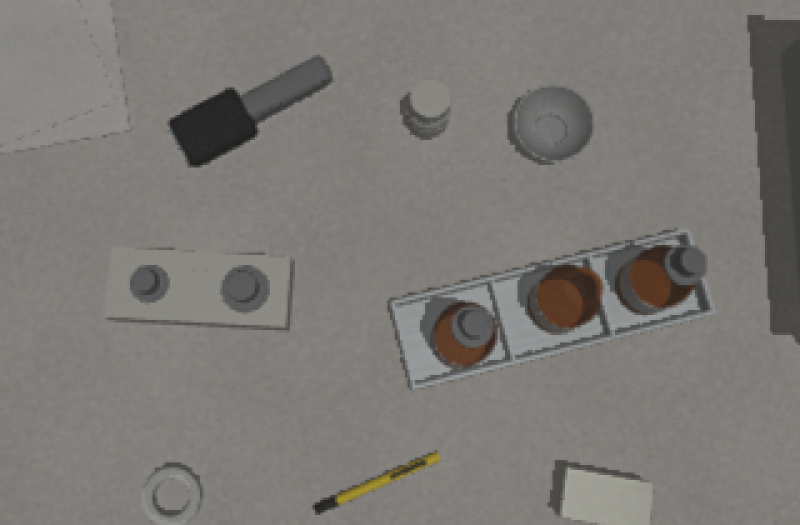

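View pics/b.png

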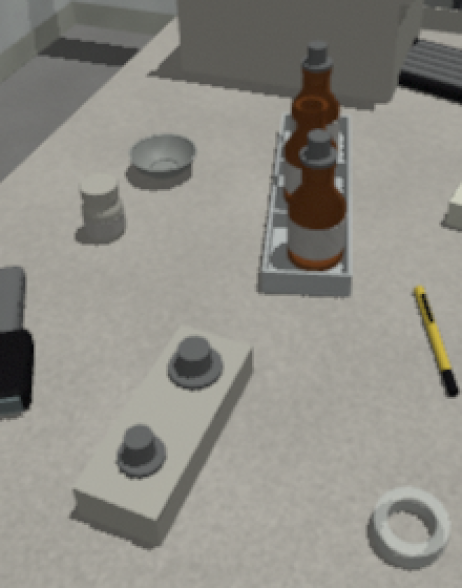

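The top view shows the small stopper at left in the stand (crop px 148,282), the large one at (245,287), and the open bottle in the middle cell (~px 572,297). The side view agrees: the middle bottle has no knob. Next I'll move above the small stopper.

Emit:
step_arm(plan="-4 -1.4 0.6 0 60;-8.5 -3 1.5 0 60;-13 -4.5 2.5 0 60;-17.5 -6.1 3.5 0 60;-22 -7.7 4.5 0 60;-26.5 -9.2 5.5 0 60;-31 -10.8 6.5 0 60;-35.5 -12.4 7.5 0 60;-40 -13.9 8.3 0 60;-44.5 -15.5 9 0 60", grip_force=30)

```text
time_s: 1.8
eef_pos: [520.3, 255.0, 140.9]
ee_rot: [-0.0, 0.117, 0.993, 0.0]
force: [-0.4, 0.6, 0.4]
grip_width: 0.601
```

```bash
cat > w.py <<'E'
from h import *
import sys
s=readout.sense(); c=cal("wrist"); im,d=cams.capture("wrist"); np.savez("w.npz",im=im,d=d); save(sys.argv[1],im)
print(s["time_s"],s["eef_pos"],s["ee_rot"],s["force"],s["grip_width"]); print((-c[3].T@c[4]).round(1),c[3].round(2).tolist())
W=cloud(d,c); ok=d>0
x,y=float(sys.argv[2]),float(sys.argv[3])
for z0,z1,r in eval(sys.argv[4]):
    p=W[ok&(np.hypot(W[...,0]-x,W[...,1]-y)<r)&(W[...,2]>z0)&(W[...,2]<z1)]
    if len(p)>8:
        e=cv2.minEnclosingCircle(p[:,:2].astype(np.float32)); print(z0,len(p),p.mean(0).round(1),((p.min(0)+p.max(0))/2).round(1),np.ptp(p,0).round(1),"circ",np.round(e[0],1),round(e[1],1))
E
python3 w.py w1.png 570 223 '[(58,75,25),(40,50,25)]'
```

```text
1.8 [520.34656239 254.98380073 140.85609629] [-8.10961565e-05  1.17204665e-01  9.93107779e-01  5.76957245e-06] [-0.41925633  0.5979163   0.39946007] 0.6011183576096091
[444.6 273.4 284.3] [[0.23, 0.97, 0.0], [0.93, -0.22, 0.3], [0.3, -0.07, -0.95]]
58 816 [569.3 225.3  65.9] [570.9 224.8  63.2] [24.  23.7 10.3] circ [570.8 224.8] 12.5
40 908 [564.  227.1  44.7] [567.3 223.3  45. ] [42.  42.1  9.9] circ [569.7 222.5] 23.8
```

Emit:
step_arm(plan="-2.8 -0.9 1 0 60;-5.58 -1.83 2.5 0 60;-5.58 -1.83 5 0 60;-5.58 -1.83 7 0 60;-5.58 -1.83 8.5 0 60;-5.58 -1.83 9.3 0 60;-5.58 -1.83 9.3 0 60;-5.58 -1.83 9.3 0 60")

```text
time_s: 2.65
eef_pos: [569.3, 225.8, 49.2]
ee_rot: [0.001, 0.117, 0.993, 0.0]
force: [0.2, 0.6, -0.1]
grip_width: 0.601
```

```bash
python3 w.py w2.png 570 224 '[(60,70,22)]'
```

```text
2.65 [569.32545799 225.75401586  49.1531269 ] [6.63643463e-04 1.17024455e-01 9.93128792e-01 1.96562113e-04] [ 0.17428793  0.55538805 -0.09027546] 0.6012836385776844
[493.4 244.1 192.5] [[0.23, 0.97, 0.0], [0.93, -0.22, 0.31], [0.3, -0.07, -0.95]]
60 2267 [569.7 225.1  66.3] [571.1 224.7  64.3] [24.3 23.8  8.6] circ [571.3 224.8] 12.3
```

View pics/w2.png

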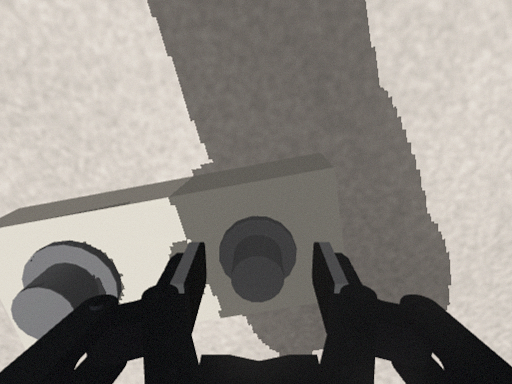

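The small stopper's knob (px 258,278) is centred between the open fingers, and the larger stopper at left is clear of them. I'll close on it and lift.

Emit:
step_arm(plan="-0.15 0.1 0.15 0 60;-0.15 0.1 0.15 0 15;-0.15 0.1 0.15 0 15;-0.15 0.1 0.15 0 15;-0.15 0.1 0.15 0 15;-0.15 0.1 0.15 0 15;-0.15 0.1 0.15 0 15;-0.15 0.1 0.15 0 15", grip_force=35)

```text
time_s: 3.5
eef_pos: [570.8, 226.2, 47.2]
ee_rot: [0.0, 0.117, 0.993, 0.0]
force: [-0.9, 0.3, 4.7]
grip_width: 0.264
```

Emit:
step_arm(plan="0 0 -1 0 15;0 0 -3 0 15;0 0 -6 0 15;0 0 -10 0 15;0 0 -14 0 15;0 0 -17 0 15;0 0 -18.5 0 15;0 0 -18.5 0 15;0 0 -18.5 0 15")

```text
time_s: 4.4
eef_pos: [570.2, 226.0, 231.0]
ee_rot: [-0.001, 0.117, 0.993, -0.0]
force: [-0.7, -0.7, -1.5]
grip_width: 0.268
```

```bash
python3 w.py w3.png 570 224 '[(225,235,30)]'
```

```text
4.4 [570.21501229 226.04841941 230.95558828] [-6.42791426e-04  1.17153781e-01  9.93113552e-01 -2.27731351e-04] [-0.74561487 -0.72221335 -1.47972083] 0.2682573280498559
[494.7 244.5 374.4] [[0.23, 0.97, -0.0], [0.93, -0.22, 0.3], [0.29, -0.07, -0.95]]
225 1449 [558.5 229.  229. ] [560.6 228.  230. ] [19.1 34.4 10. ] circ [562.8 228. ] 17.6
```

View pics/w3.png

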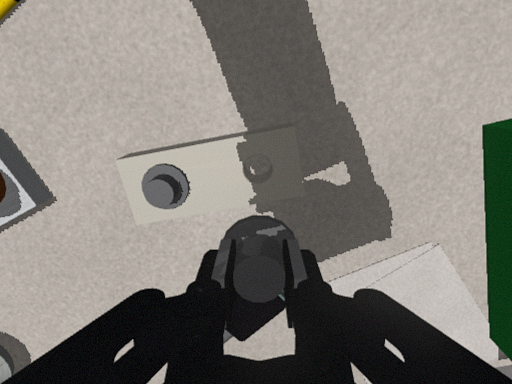

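The picture shows the stopper in the gripper (px 258,270), its hole in the stand empty, and the large stopper still in place (163,187). Next is the transfer to the bottle.

Emit:
step_arm(plan="-0.4 -2 0 0 15;-1.2 -6 0 0 15;-2.2 -10.7 0 0 15;-3.2 -15.5 0 0 15;-4.2 -20.3 0 0 15;-5.2 -25.1 0 0 15;-6.2 -29.9 0 0 15;-7.2 -34.7 0 0 15;-8.1 -39 0 0 15;-8.72 -42.4 0 0 15")

```text
time_s: 5.45
eef_pos: [555.8, -208.9, 230.2]
ee_rot: [-0.001, 0.118, 0.993, 0.0]
force: [1.1, 1.0, 0.0]
grip_width: 0.267
```

Emit:
step_arm(plan="0 0 0 0 15;0 0 0 0 15;0 0 0 0 15")

```text
time_s: 5.75
eef_pos: [556.7, -205.3, 231.2]
ee_rot: [-0.001, 0.117, 0.993, 0.0]
force: [0.0, 0.2, -0.5]
grip_width: 0.267
```

```bash
python3 w.py w4.png 556 -207 '[(126,140,28),(210,245,35)]'
python3 - <<'E'
from h import *
from scipy.optimize import least_squares
s=readout.sense(); print(s["eef_pos"])
ims=[]
for n in["top","side"]:
    im,d=cams.capture(n); np.savez(n+"2.npz",im=im,d=d); c=cal(n); W=cloud(d,c)
    m=(d>0)&(np.hypot(W[...,0]-556,W[...,1]+207)<50)&(W[...,2]>190)&(W[...,2]<225); p=W[m]; print(n,"plug/flange",m.sum(), p.mean(0).round(1) if m.any() else '',((p.min(0)+p.max(0))/2).round(1) if m.any() else '')
    m=(d>0)&(np.hypot(W[...,0]-556,W[...,1]+207)<28)&(W[...,2]>124)&(W[...,2]<138); p=W[m]
    if m.any(): print("rim",m.sum(),p.mean(0).round(1),((p.min(0)+p.max(0))/2).round(1),np.ptp(p,0).round(1))
    for r in spotter.regions_of(n,"small_stopper")[:2]: print(r["conf"],r["extent"])
    u,v=map(int,proj((556,-207,170),c)); ims.append(cv2.resize(im[max(0,v-55):v+55,max(0,u-50):u+50],(400,440),interpolation=cv2.INTER_CUBIC)); print(u,v)
w=np.load("w.npz")["im"]
save("c.png",np.hstack([ims[1],cv2.resize(w[100:340,150:366],(396,440))]))
E
```

```text
5.75 [ 556.70887706 -205.30815683  231.17948833] [-5.75645208e-04  1.16601375e-01  9.93178553e-01  3.87711817e-04] [ 0.01589247  0.17923013 -0.52222395] 0.26720573609065057
[ 481.1 -187.1  374.7] [[0.23, 0.97, 0.0], [0.93, -0.22, 0.3], [0.29, -0.07, -0.95]]
126 1120 [ 555.4 -207.   133.9] [ 556.  -207.2  131.5] [36.6 37.7 10.8] circ [ 556.8 -207.3] 19.2
210 2419 [ 546.  -202.7  233.3] [ 550.5 -203.5  233.9] [26.3 48.3 22.2] circ [ 549.6 -203.5] 24.8
[ 556.837873   -205.1643332   231.47509401]
top plug/flange 0  
335 202
side plug/flange 98 [ 552.8 -195.4  212.8] [ 555.7 -201.1  210.3]
rim 118 [ 553.7 -204.8  129. ] [ 554.  -205.9  128.5] [37.8 38.4  8.7]
0.72 [282.4, 115.7, 18.3, 22.8]
278 135
```

View pics/c.png

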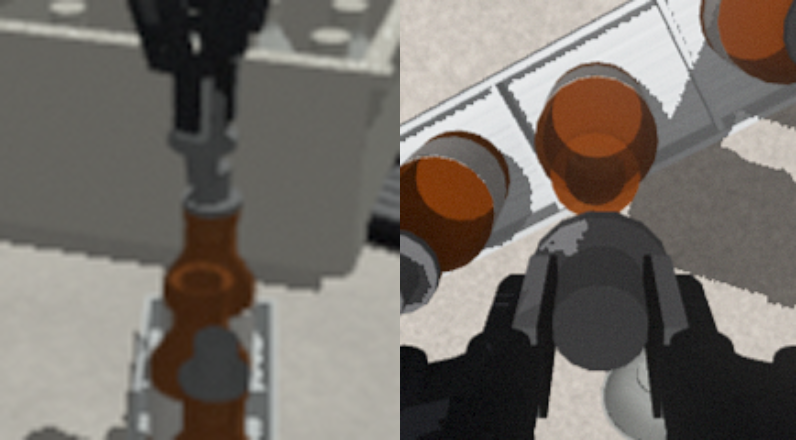

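The side crop shows the stopper hanging upright above the open mouth (crop px 202,275). The wrist crop shows the stopper in front of the mouth. The cameras agree on the target to about 1 mm. I'll descend to just above the rim and check.

Emit:
step_arm(plan="0.05 0 1 0 15;0.05 0 3 0 15;0.05 0 4.5 0 15;0.05 0 5.6 0 15;0.05 0 5.6 0 15;0.05 0 5.6 0 15")

```text
time_s: 6.6
eef_pos: [556.4, -206.4, 176.1]
ee_rot: [0.0, 0.117, 0.993, -0.0]
force: [-0.0, 0.1, -0.4]
grip_width: 0.263
```

```bash
cat > v.py <<'E'
from h import *
import sys
s=readout.sense(); print(s["eef_pos"],s["force"]); p=s["eef_pos"]
ims=[]
for n in["side","wrist"]:
    c=cal(n); im,d=cams.capture(n); np.savez(n+"3.npz",im=im,d=d)
    u,v=map(int,proj((p[0],p[1],140),c)); h=36 if n=="side" else 90
    print(n,u,v); k=400/(2*h); v0=max(0,min(v-h,383-2*h)); u0=max(0,u-h)
    cr=cv2.resize(im[v0:v0+2*h,u0:u0+2*h],(400,400),interpolation=cv2.INTER_CUBIC).copy()
    ims.append(cv2.convertScaleAbs(cr,alpha=1.6,beta=10))
    W=cloud(d,c)
    for z0,z1 in eval(sys.argv[2]):
        q=W[(d>0)&(np.hypot(W[...,0]-p[0],W[...,1]-p[1])<30)&(W[...,2]>z0)&(W[...,2]<z1)]
        if len(q)>5: print(z0,len(q),((q.min(0)+q.max(0))/2).round(1),np.ptp(q,0).round(1))
save(sys.argv[1],np.hstack(ims))
E
python3 v.py d.png '[(124,135),(140,158),(158,166)]'
```

```text
[ 556.41809696 -206.40856234  176.08150168] [-0.030384    0.09483665 -0.36237808]
side 277 146
124 104 [ 554.  -205.4  128.4] [37.3 37.   8.3]
140 47 [ 553.4 -202.   149.4] [17.  12.9 16.5]
158 10 [ 553.3 -192.6  165.1] [32.7 11.8  1.7]
wrist 258 225
124 712 [ 550.5 -207.1  130.6] [25.6 37.6  8.9]
```

View pics/d.png

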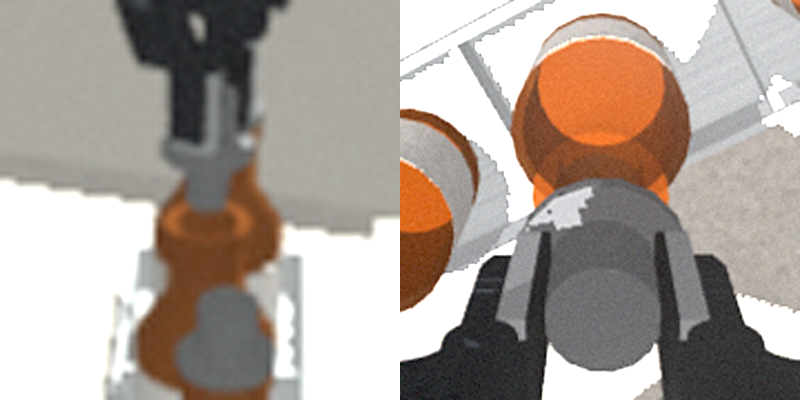

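The side crop shows the plug upright over the mouth (plug centre ~208, rim centre ~203 px, about 1 px in the raw image). I'll lower it slowly into the bore, watching the force.

Emit:
step_arm(plan="0 0.08 0.4 0 15;0 0.08 0.8 0 15;0 0.08 1.2 0 15;0 0.08 1.6 0 15;0 0.08 2 0 15;0 0.08 2 0 15;0 0.08 2 0 15")

```text
time_s: 7.4
eef_pos: [556.5, -205.6, 155.8]
ee_rot: [-0.0, 0.117, 0.993, 0.0]
force: [-0.4, 0.5, 0.7]
grip_width: 0.263
```

Emit:
step_arm(plan="0 0 0.2 0 15;0 0 0.4 0 15;0 0 0.6 0 15;0 0 0.8 0 15;0 0 0.8 0 15;0 0 0.8 0 15")

```text
time_s: 8.0
eef_pos: [556.5, -205.6, 147.8]
ee_rot: [-0.0, 0.117, 0.993, 0.0]
force: [0.3, 0.3, -0.7]
grip_width: 0.267
```

```bash
python3 v.py e.png '[(124,138),(138,150)]'; python3 -c "
from h import *
for i in range(1): s=readout.sense(); print(s['eef_pos'],s['force'],s['wrist_torque'])"
```

```text
[ 556.45890911 -205.58461493  147.77229406] [ 0.29519728  0.33065162 -0.73693083]
side 277 146
124 72 [ 552.5 -198.9  131.2] [34.9 27.2 13.5]
138 81 [ 554.7 -203.3  144. ] [38.6 37.4 11. ]
wrist 258 247
124 489 [ 545.6 -206.3  130.9] [16.1 35.1 10.9]
138 1430 [ 547.  -203.8  144.5] [19.8 34.7 11. ]
[ 556.50664052 -205.62344632  147.91243571] [-0.82775177 -0.38095172 -0.34761967] [-0.02275125  0.00328217  0.02071223]
```

View pics/e.png

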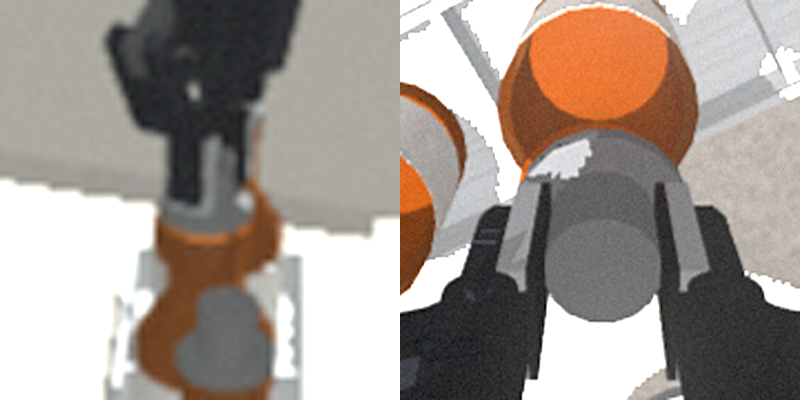

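The plug is inside the neck with no contact force, and the flange sits just above the rim. I'll lower it a little at a time until I feel contact.

Emit:
step_arm(plan="0 0 0.1 0 15;0 0 0.2 0 15;0 0 0.3 0 15;0 0 0.35 0 15;0 0 0.35 0 15")

```text
time_s: 8.6
eef_pos: [556.4, -205.6, 144.2]
ee_rot: [-0.0, 0.117, 0.993, 0.0]
force: [-0.5, 0.9, 0.5]
grip_width: 0.262
```

Emit:
step_arm(plan="0 0 0.05 0 15;0 0 0.1 0 15;0 0 0.1 0 15;0 0 0.1 0 15")

```text
time_s: 9.0
eef_pos: [556.5, -205.6, 143.3]
ee_rot: [0.0, 0.117, 0.993, -0.0]
force: [0.1, -1.0, -0.5]
grip_width: 0.263
```

Emit:
step_arm(plan="0 0 0.05 0 15;0 0 0.1 0 15;0 0 0.1 0 15;0 0 0.1 0 15")

```text
time_s: 9.4
eef_pos: [556.7, -205.7, 143.2]
ee_rot: [0.001, 0.117, 0.993, -0.0]
force: [-2.2, 0.8, 6.3]
grip_width: 0.264
```

Emit:
step_arm(plan="0 0 0.03 0 15;0 0 0.05 0 15;0 0 0.05 0 15;0 0 0.05 0 15")

```text
time_s: 9.8
eef_pos: [556.9, -205.8, 143.2]
ee_rot: [0.001, 0.117, 0.993, -0.0]
force: [-2.7, 1.2, 8.8]
grip_width: 0.264
```

Contact came at TCP z 143.2, as predicted, with about 8 N of preload. I'll ease most of that off, then open and retreat.

Emit:
step_arm(plan="0 0 -0.08 0 15;0 0 -0.08 0 30;0 0 -0.08 0 35;0 0 -0.08 0 45;0 0 -0.08 0 50;0 0 -0.08 0 50;0 0 -0.08 0 50")

```text
time_s: 10.5
eef_pos: [556.4, -205.6, 142.5]
ee_rot: [-0.0, 0.117, 0.993, 0.0]
force: [-0.7, 0.2, -0.3]
grip_width: 0.504
```

Emit:
step_arm(plan="0 0 -0.5 0 50;0 0 -1.5 0 50;0 0 -3 0 50;0 0 -5 0 50;0 0 -8 0 50;0 0 -11 0 50;0 0 -14 0 50;2 2 -16 0 50;4 6 -16 0 50;6 10 -16 0 50")

```text
time_s: 11.5
eef_pos: [520.8, -93.5, 304.0]
ee_rot: [0.001, 0.118, 0.993, -0.0]
force: [1.2, -0.1, 0.1]
grip_width: 0.501
```

Emit:
step_arm(plan="2 5 0 0 50;2 9 0 0 50;2 12 0 0 50;2 12 0 0 50;2 12 0 0 50")

```text
time_s: 12.0
eef_pos: [529.8, 27.2, 303.3]
ee_rot: [0.0, 0.117, 0.993, -0.0]
force: [-0.0, -0.9, 0.2]
grip_width: 0.497
```

Run:
```python
from h import *
print(readout.sense()["eef_pos"],readout.sense()["time_s"])
ims=[]
for n in["side","top"]:
    c=cal(n); im,d=cams.capture(n); W=cloud(d,c)
    for nm,x,y in(("new",556,-206),("a",517,-102),("b",577,-302),("large",566,124)):
        for z0,z1 in ([(130,148),(150,170)] if nm!="large" else [(40,50),(58,72)]):
            q=W[(d>0)&(np.hypot(W[...,0]-x,W[...,1]-y)<24)&(W[...,2]>z0)&(W[...,2]<z1)]
            if len(q)>5: print(n,nm,z0,len(q),((q.min(0)+q.max(0))/2).round(1),np.ptp(q,0).round(1),"top95",np.percentile(q[:,2],90).round(1))
    u,v=map(int,proj((556,-206,140),c)); h=45
    ims.append(cv2.convertScaleAbs(cv2.resize(im[v-h:v+h,u-h:u+h],(400,400),interpolation=cv2.INTER_CUBIC),alpha=1.5,beta=10))
save("f.png",np.hstack(ims))
```

```text
[529.79840874  27.16885208 303.25956292] 12.0
side new 130 124 [ 554.3 -202.5  139. ] [38.5 35.  17.7] top95 145.3
side new 150 69 [ 554.4 -202.8  155.5] [22.2 24.  10.3] top95 159.9
side a 130 156 [ 516.6 -100.6  139. ] [39.6 39.4 17.9] top95 144.6
side a 150 94 [ 515.9 -100.6  155.5] [22.5 22.5 10.9] top95 159.9
side b 130 110 [ 575.3 -299.8  139. ] [38.9 39.9 17.7] top95 145.3
side b 150 57 [ 575.2 -301.2  155.3] [22.2 26.  10.3] top95 159.3
side large 40 189 [565.6 124.6  45. ] [46.7 45.4  9.9] top95 46.4
side large 58 180 [564.6 125.1  62.3] [30.5 30.1  8.4] top95 64.5
top new 130 132 [ 557.9 -206.7  138.6] [38.3 39.3 16.4] top95 142.2
top new 150 96 [ 557.2 -206.8  157.7] [22.1 23.4 12.8] top95 162.9
top a 130 139 [ 519.3 -104.1  140.3] [37.4 37.7 10.2] top95 142.5
top a 150 90 [ 519.3 -103.9  157.9] [22.8 22.5 14.7] top95 163.1
top b 130 126 [ 578.6 -304.7  138.8] [36.4 38.5 16.9] top95 142.2
top b 150 101 [ 578.5 -304.4  157.4] [23.2 23.5 14.5] top95 163.1
top large 40 78 [556.4 124.3  45. ] [26.  41.9  9. ] top95 45.7
top large 58 38 [558.7 123.6  65.6] [10.6 25.6  8. ] top95 67.3
```

View pics/f.png

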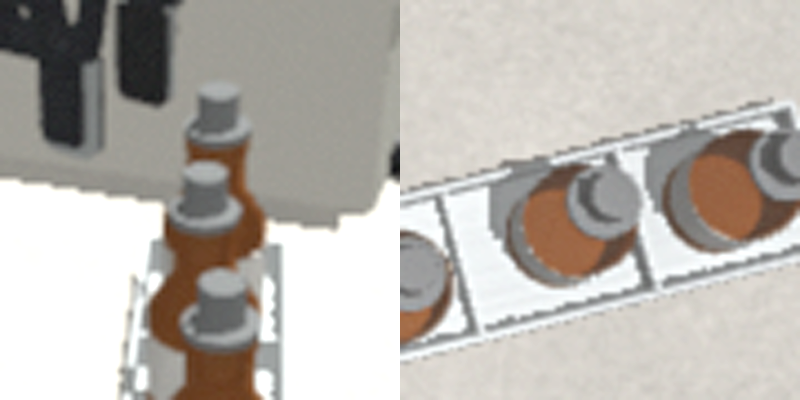

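The stopper is seated: it sits level, at the same height as the two closed bottles (top ~162.9 vs 163.1), and all three bottles stand in the carrier. Handing the job in.

```bash
python3 -c "
from h import *
print(workorder.finish_job())"
```

```text
the job is handed in; nothing more can be done
None
```

The small stopper is in the neck of the open (middle) bottle, and the job was handed in at about 12 s of the 45 s allowed. I lowered the stopper until the flange met the rim at the predicted height with about 9 N. I eased most of that force off before letting go, then moved the arm clear.

**Last checks:**
- **Seating:** in the final pictures the stopper is level. Its knob top reads 162.9 mm in the top camera, against 163.1 mm on both closed bottles. The side camera also agrees to within 1 mm.
- **Other things:** all three bottles stand in their carrier. The large stopper is still in its hole and has not moved. I did not check the other items on the table again at the end, but the arm never went near them.
- **Disagreement:** the top and side cameras differ by 3 to 4 mm in absolute position, more than the stated calibration of about 2 mm. I aimed using differences within one camera, and those agreed to about 1 to 2 mm.

No check failed.

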